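Put a glass plate away in the plate box

TASK

Push the lid of the pine plate box up and over until it stands open by itself. Then slide the dark glass plate in the enamel tray away from the rim it lies against, pinch it up and set it down gently, without dropping it, flat on the felt in the empty end of the box, parallel to the plate already there. The two plates must not touch; do not press hard on the glass, do not disturb the lens, lamp or bottle, and leave the lid standing open for the next plate.

Things in the scene. Friction and masses are not known exactly. Their poses are not given: they have to be found in the camera images.
- plate_box: Pine box, felt floor, fixed. Outside 192 mm (x) by 252 mm (y) by 45 mm high without lid; walls 6 mm; inner floor 8 mm above the bench. Origin: centre of underside. Lid hinged along the +x side, free edge at -x. The stored plate lies in the -y half; the +y half is empty: a plate centred at x 0, y +60 mm, long side along x, has 30 mm to the end wall and 66 to 80 mm to the stored plate.
- box_lid (a joint): Lid angle, rad: 0 shut, 1.92 fully open on its stop, leaning back past upright. Pine board 8 mm thick, 0.22 kg, 252 mm wide, reaching 212 mm from the hinge: it overhangs the front (-x) wall by 20 mm, free below down to the bench, so a fingertip under it can push it up. No latch; below about 1.53 rad it falls shut, beyond that it falls open.
- lid_edge (a point): Middle of the lower corner line of the lid's free edge (on the lid's underside, 212 mm from the hinge). Moves with the lid.
- lid_hinge (a point): Middle of the lid's hinge line, at the top of the box's +x wall. The line runs along the box's y.
- tray: Shallow white enamelled tray, fixed to the bench, 240 mm (its x) by 180 mm (its y) outside, upright rim 18 mm high and 3 mm thick, floor 3 mm thick. Origin: centre of the underside.
- plate: Plate to put away: black glass, 90 mm (x) by 60 mm (y) by 5 mm, about 70 g, grey picture on top. Origin: centre of underside. Flat on the tray floor, one long side against the tray's -y rim (at most 2 mm off), no room for a finger between. Rubber fingertips pressed on it (5 to 15 N) grip it better than the tray does, so it can be dragged; over 45 N may crack it.
- stored_plate: An identical loose plate, lying flat on the felt in the box's -y half, long side along the box's x; leave it where it is.
- magnifier: Bystander: hand lens, rim 92 mm across, 206 mm long, lying flat. Origin under the lens's centre.
- spirit_lamp: Bystander: squat glass spirit lamp with brass cap, 86 mm across, 112 mm high. Origin under its centre.
- varnish_bottle: Bystander: amber bottle, 62 mm across, 145 mm high. Origin under its centre.
There are look-alikes about, which are no part of the job. What is shaped like the plate but green, turquoise or yellow is not meant.

How it is judged (in metres and radians):
On the way, in this order (a step that is already met when the one before it is completed fails the run):
1. the lid stands open beyond its balance point with nothing touching it (value of joint box_lid above 1.7 rad and contact force between each of the arm, the fingers and box_lid_c0 below 0.1 N), for 0.3 s.
2. the plate is slid along the tray's floor, well away from the rim (y of plate in the frame of tray above -0.04 m and z of plate in the frame of tray below 0.008 m and angle between plate's own z axis and vertical below 0.1 rad), for 0.1 s.
3. the plate is held between the fingers and lifted clear of the tray (height (world z) of plate above 0.045 m and contact force between the fingers and plate above 1 N), for 0.2 s.
4. the plate is lowered onto the felt in the box while still held (z of plate in the frame of plate_box below 0.016 m and x of plate in the frame of plate_box between -0.06 and 0.06 m and y of plate in the frame of plate_box between 0 and 0.095 m and contact force between the fingers and plate above 1 N), for 0.05 s.
At the end, for the whole second after the job is handed in: The lid stands open (over 1.7 rad) by itself; the plate lies flat (within 3 degrees) on the felt in the box's empty (+y) half, its long side square across the box (along its x, within 15 degrees), released and at rest; the stored plate is within 10 mm of where it was (value of joint box_lid above 1.7 rad and z of plate in the frame of plate_box between 0.005 and 0.011 m and angle between plate's own z axis and vertical below 0.05 rad and x of plate in the frame of plate_box between -0.06 and 0.06 m and y of plate in the frame of plate_box between 0 and 0.095 m and angle between the x axis of plate and the x axis of plate_box, either way round below 0.26 rad and linear speed of plate below 0.02 m/s and distance of stored_plate from where it was at the start of the episode below 0.01 m); the robot touches nothing.
It fails at once if the two plates touch, or the stored plate is moved more than 10 mm (contact force between plate and stored_plate above 0.3 N or distance of stored_plate from where it was at the start of the episode above 0.01 m).
It fails at once if the glass is pressed into the tray or the box with more than 45 N (contact force between plate and tray above 45 N or contact force between plate and plate_box above 45 N).
It fails at once if the hand lens is moved more than 30 mm (distance of magnifier from where it was at the start of the episode above 0.03 m).
It fails at once if the spirit lamp is moved more than 30 mm or knocked over (distance of spirit_lamp from where it was at the start of the episode above 0.03 m or angle between spirit_lamp's own z axis and vertical above 0.3 rad).
It fails at once if the bottle is moved more than 30 mm or knocked over (distance of varnish_bottle from where it was at the start of the episode above 0.03 m or angle between varnish_bottle's own z axis and vertical above 0.3 rad).
It also fails if it takes over 61 s, if anything falls off the work surface, if the arm or the gripper's body presses on something with over 40 N, if the wrist force passes 120 N, or if a joint passes its speed limit or range.

ROBOT

A 6-joint arm with a two-finger parallel gripper is mounted at the origin on the work surface. World frame = base frame: x ahead of the robot, y to its left, z up, the work surface at z = 0. Lengths are in m, angles in degrees, forces in N, time in s.
With the tool pointing down it reaches from about 0.25 to 0.725 m from the base axis. Payload 9.7 kg.
Tool frame: the origin (TCP) lies at the very end of the fingers, on their centre line; the grasp point (between the pads) lies 19 mm behind it; z points along the fingers, y is the direction in which the jaws open and shut (so a half turn about z gives the same grasp; the last joint's range is limited). The gripper opens to 85 mm and grips with 20 to 120 N. Pads are 22 mm wide; open, the fingers measure 114 mm over their backs; the gripper's body (76 mm by 85 mm) begins 54 mm behind the grasp point. The pads swing forward as they close: fully open they stand 13 mm farther back than shut.
Start: joints at [68.927, 4.979, 10.078, 95.1, 0, 90], TCP at [0.198, 0.513, 0.231] pointing down, gripper open.
Joint ranges: [-179.16, 179.16], [-48.56, 103.87], [-65.8, 70.77], [-126.05, 130.52], [-82.76, 87.17], [-180, 180]. Speed limits (degrees/s): [127.2, 127.2, 147.25, 180, 180, 180].

INTERFACE

Orientations are given as [roll, pitch, yaw] about the fixed x, y, z axes, in that order (R = Rz(yaw) Ry(pitch) Rx(roll)).
In Python, from workcell import bot gives the robot as it stands.
- The arm moves only by the shell command python3 -m pendant 'ROWS' [FORCE]. ROWS is JSON, a list that holds one entry, the list of rows, each a list of 7 numbers: the shift along the tool's x, y, z in cm, then the turn, a rotation vector about the tool's x, y, z in rad, then the opening in per cent of the stroke, from 0 (shut) to 100 (fully open). In form: [[[dx, dy, dz, ax, ay, az, gripper], ...]]. A call has 1 to 5 rows; each row shifts and turns the pose as measured when the row begins, along the tool's axes as they then stand; what a row does not reach is not made up. A row lasts 1/12 s, in which the tool goes at most 41.7 mm and 7.16 degrees, less where a joint would pass 70% of its speed; a pose out of reach is approached as far as the arm can. A call with a gripper value outside its range is refused whole. The fingers move at their own pace and stop on an object; FORCE is the grip in N (left out, the last holds). Time passes only in rows, so rows that do not move let the fingers close. It gives the time, the measured TCP pose, the force and the opening at its end, in the units of the state.
- bot.get_obs(): the state, without advancing time (a new reading comes with each control period).
- bot.camera(name): name is "scene" or "side" or "wrist"; returns the picture (400x640x3 uint8, red, green, blue); there is no depth.
- bot.get_calibration(name): a dict with "intrinsics" (3x3 intrinsics, pixels), "pose" (4x4, takes a point from camera to world coordinates); the wrist camera has in their place "T_tool_cam" (4x4, takes a point from camera to tool coordinates, whose origin is the TCP and whose axes are the flange's). Camera axes: x right, y down, z forward; pixel columns grow to the right and rows downward; lengths in m; the calibration is good to about 2 mm. A picture is of the moment at which its call begins: read the wrist's pose just before it. get_calibration takes no time and is no camera call.
- bot.job_done(): hands the job in, once; it reports no verdict.
Trained networks look in the newest picture that a camera, given by its name, has taken for a name from the list of things; names that differ only in an ending like _2 or _b are one class to them, and where a whole thing is asked for, a point or a joint stands for the part that bears it (a point fixed in the world has none). Each returns a list of dicts, best first, with "confidence" (0 to 1); they miss things now and then, are a little off and sometimes report something else, mostly with a low value. They report only what shows in the picture. A call takes as long as a camera call. They do not tell look-alikes from the thing itself.
- bot.masks_of(camera, thing): "pixels" (400x640 bool, what is visible of it) and "extent" ([left, top, right, bottom] in pixels, round what is visible of it).
- bot.mark_of(camera, thing): "uv" ([column, row] in pixels: a listed point, or the origin of a listed thing).
The state is a dict: "time": time; "q": joint angles; "qd": joint speeds; "joint_efforts": joint torques, N m; "ee_pos": TCP position; "tcp_rot": TCP orientation; "wrist_force": force on the tool from outside, world axes, zero at the start; "torque": the same for the moment, N m; "opening": finger opening in m.
Only numpy, scipy, OpenCV 4.12 (cv2) and the standard library are available. Lean on these libraries where they do the work, as an engineer would, in place of code of your own. Each camera call takes 0.05 s, during which the arm holds its last target. There are 200 camera calls.

## Working session

There is one attempt and no reset: what is moved stays moved. The work goes in short steps, Python scripts to look and compute and a shell command to move; the robot and the scene stay as the last step left them, time stands still between calls to the robot, and variables do not carry over. Pictures are saved under pics/ and viewed, about 8 in all and at most 12, crops included, and the job is handed in when it is done.

```bash
ls; mkdir -p pics; cat > h.py <<'E'
import numpy as np, cv2
from workcell import bot
from scipy.spatial.transform import Rotation as R
def snap(c,name,crop=None,scale=1):
    im=bot.camera(c)[:,:,::-1]
    if crop: im=im[crop[1]:crop[3],crop[0]:crop[2]]
    cv2.imwrite('pics/'+name,cv2.resize(np.ascontiguousarray(im),None,fx=scale,fy=scale))
def campose(c,o=None):
    k=bot.get_calibration(c); K=np.array(k['intrinsics'])
    if c!='wrist': return K,np.array(k['pose'])
    o=o or bot.get_obs(); T=np.eye(4)
    T[:3,:3]=rot(o); T[:3,3]=o['ee_pos']
    return K,T@np.array(k['T_tool_cam'])
def rot(o): return R.from_euler('xyz',o['tcp_rot'],degrees=True).as_matrix()
def unproj(c,uv,z,KP=None):
    K,P=KP or campose(c); d=P[:3,:3]@np.linalg.solve(K,[uv[0],uv[1],1]); return P[:3,3]+d*(z-P[2,3])/d[2]
def proj(c,p,KP=None):
    K,P=KP or campose(c); q=P[:3,:3].T@(np.array(p)-P[:3,3]); q=K@q; return q[:2]/q[2]
E
python3 - <<'E'
from h import *
o=bot.get_obs(); print(o)
a=bot.camera('scene'); b=bot.camera('side')
cv2.imwrite('pics/s1.png',np.vstack([a,b])[:,:,::-1][:, :][::1]) 
im=cv2.imread('pics/s1.png'); cv2.imwrite('pics/s1.png',cv2.resize(im,None,fx=.75,fy=.75,interpolation=cv2.INTER_AREA))
for c in('scene','side'):
    K,P=campose(c); print(c,K[0,0],P[:3,3].round(3),P[:3,2].round(2))
    for t in('plate_box','lid_edge','lid_hinge','tray','plate','stored_plate','magnifier','spirit_lamp','varnish_bottle'):
        r=bot.mark_of(c,t)
        print(c,t,[(np.round(x['uv']).tolist(),round(x['confidence'],2),unproj(c,x['uv'],{'lid_edge':.045,'lid_hinge':.045,'plate':.003}.get(t,0)).round(3).tolist()) for x in r[:5]])
E
```

```text
pics
{'time': 0.0, 'q': array([6.89276335e+01, 5.00991432e+00, 1.00349190e+01, 9.50969105e+01,
       6.95085230e-04, 9.00005988e+01]), 'qd': array([ 0.07972398,  0.02849786, -0.01105998, -0.14561102, -0.01953814,
       -0.02763847]), 'joint_efforts': array([ 6.71043108e-04, -5.20396471e+01,  4.64799392e+01,  1.63347612e-02,
       -2.84100730e-05, -7.97140487e-07]), 'ee_pos': array([0.19767265, 0.51302683, 0.23059859]), 'tcp_rot': array([-1.79928094e+02, -6.94333140e-04,  1.58927034e+02]), 'wrist_force': array([ 0.04678334,  0.12600623, -0.72233446]), 'torque': array([0.0583121 , 0.0676378 , 0.04301585]), 'opening': 0.0852628329067742}
scene 379.736726392687 [1.579 0.278 0.684] [-0.79 -0.31 -0.53]
scene plate_box [([420.0, 216.0], 0.63, [0.512, 0.197, 0.0])]
scene lid_edge [([387.0, 193.0], 0.57, [0.492, 0.077, 0.045])]
scene lid_hinge [([454.0, 211.0], 0.7, [0.512, 0.294, 0.045])]
scene tray [([313.0, 199.0], 0.97, [0.56, -0.158, 0.0])]
scene plate [([270.0, 184.0], 0.77, [0.533, -0.341, 0.003]), ([293.0, 197.0], 0.72, [0.584, -0.224, 0.003]), ([205.0, 181.0], 0.72, [0.614, -0.568
[... 518 characters left out ...]

side plate_box [([365.0, 305.0], 0.87, [0.51, 0.198, 0.0]), ([266.0, 221.0], 0.34, [0.799, -0.033, 0.0])]
side lid_edge [([371.0, 257.0], 0.83, [0.506, 0.087, 0.045])]
side lid_hinge [([359.0, 334.0], 0.56, [0.52, 0.298, 0.045])]
side tray [([358.0, 196.0], 0.73, [0.552, -0.158, 0.0])]
side plate [([344.0, 179.0], 0.97, [0.598, -0.217, 0.003]), ([327.0, 149.0], 0.81, [0.663, -0.345, 0.003]), ([352.0, 112.0], 0.7, [0.6, -0.55, 0.003]), ([370.0, 151.0], 0.55, [0.529, -0.355, 0.003])]
side stored_plate []
side magnifier [([286.0, 175.0], 0.55, [0.776, -0.219, 0.0])]
side spirit_lamp [([263.0, 223.0], 0.58, [0.804, -0.025, 0.0])]
side varnish_bottle [([255.0, 281.0], 0.95, [0.787, 0.162, 0.0])]
```

View pics/s1.png

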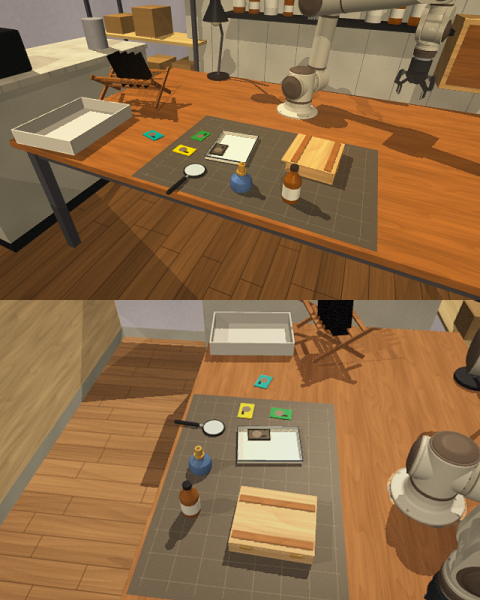

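The pictures show the box with a plank lid at side px (365,305), and the tray at (358,196). Plate-shaped candidates in the side picture:
- (344,179): black with a grey picture, in the tray
- (327,149): yellow
- (370,151): green
- (352,112): turquoise

I choose the black one, and will check it in a crop while refining the geometry.

```bash
python3 - <<'E'
from h import *
im=bot.camera('side')
cv2.imwrite('pics/c1.png',cv2.resize(np.ascontiguousarray(im[130:390,290:440,::-1]),None,fx=2.2,fy=2.2,interpolation=cv2.INTER_CUBIC))
bot.camera('scene')
for c in('side','scene'):
  for t,z in(('box_lid',.053),('tray',.018),('plate',.008)):
    for m in bot.masks_of(c,t)[:4]:
        cs,_=cv2.findContours(m['pixels'].astype(np.uint8),0,2)
        k=max(cs,key=cv2.contourArea)[:,0]
        w=np.array([unproj(c,p,z)[:2] for p in k]).astype(np.float32)
        (x,y),(a,b),th=cv2.minAreaRect(w*1000)
        q=cv2.boxPoints(((x,y),(a,b),th))
        print(c,t,round(m['confidence'],2),'c',round(x),round(y),'size',round(a),round(b),'ang',round(th,1),q.round().tolist(), m['extent'])
E
```

```text
side box_lid 0.74 c 513 193 size 221 254 ang 86.1 [[378.0, 92.0], [631.0, 74.0], [647.0, 295.0], [394.0, 312.0]] [304.6, 247.7, 423.2, 346.7]
side tray 0.62 c 554 -160 size 244 198 ang 6.7 [[421.0, -76.0], [444.0, -273.0], [687.0, -244.0], [664.0, -47.0]] [313.4, 169.3, 404.5, 218.1]
side plate 0.8 c 663 -351 size 94 60 ang 88.9 [[632.0, -398.0], [692.0, -399.0], [694.0, -305.0], [634.0, -304.0]] [314.3, 137.7, 342.0, 159.0]
side plate 0.77 c 596 -216 size 88 63 ang 6.7 [[549.0, -190.0], [557.0, -253.0], [644.0, -242.0], [636.0, -180.0]] [329.9, 172.3, 363.7, 185.6]
side plate 0.74 c 607 -563 size 90 58 ang 74.3 [[567.0, -599.0], [623.0, -614.0], [647.0, -528.0], [592.0, -512.0]] [340.5, 101.6, 360.6, 117.4]
side plate 0.59 c 517 -350 size 66 92 ang 84.2 [[468.0, -378.0], [560.0, -388.0], [566.0, -322.0], [475.0, -313.0]] [358.4, 143.7, 390.4, 160.9]
scene box_lid 0.63 c 516 190 size 217 265 ang 86.8 [[378.0, 89.0], [642.0, 74.0], [654.0, 291.0], [390.0, 305.0]] [373.5, 180.2, 459.9, 233.1]
scene tray 0.78 c 563 -166 size 272 190 ang 6.3 [[417.0, -87.0], [438.0, -276.0], [709.0, -246.0], [688.0, -57.0]] [272.6, 175.0, 344.0, 216.8]
scene plate 0.68 c 673 -358 size 97 66 ang 80.6 [[633.0, -400.0], [698.0, -411.0], [713.0, -316.0], [648.0, -305.0]] [232.6, 189.6, 257.8, 208.5]
scene plate 0.64 c 601 -222 size 95 61 ang 6.8 [[551.0, -197.0], [558.0, -257.0], [652.0, -246.0], [645.0, -186.0]] [281.1, 191.0, 303.7, 208.3]
scene plate 0.62 c 524 -354 size 60 94 ang 84.6 [[475.0, -380.0], [568.0, -389.0], [574.0, -329.0], [480.0, -320.0]] [257.1, 173.9, 280.3, 188.9]
scene plate 0.58 c 617 -565 size 97 63 ang 75.1 [[574.0, -604.0], [634.0, -620.0], [659.0, -526.0], [599.0, -510.0]] [192.9, 175.8, 217.9, 189.6]
```

View pics/c1.png

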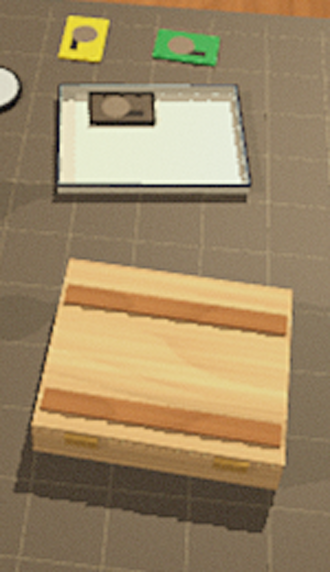

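```bash
cat >> h.py <<'E'
def goalR(yaw_u,tilt=0):
    "tool x along horizontal heading yaw_u (deg) when down, then tilted about tool y"
    return (R.from_euler('z',yaw_u,degrees=True)*R.from_euler('x',180,degrees=True)*R.from_euler('y',tilt,degrees=True)).as_matrix()
def plan(p,G=None):
    o=bot.get_obs(); M=rot(o)
    print('t',round(o['time'],2),'pos',np.round(o['ee_pos'],4),'F',np.round(o['wrist_force'],1),'op',round(o['opening'],4))
    print(' shift cm in tool',(M.T@(np.array(p)-o['ee_pos'])*100).round(2),' in goal axes',((G.T if G is not None else M.T)@(np.array(p)-o['ee_pos'])*100).round(2))
    if G is not None: print(' rotvec',R.from_matrix(M.T@G).as_rotvec().round(3))
E
python3 - <<'E'
from h import *
plan([.497,-.01,.2],goalR(86))
plan([.497,-.01,.2],goalR(86,45))
E
```

```text
t 1.4 pos [0.1977 0.5132 0.2312] F [ 0.4  0.2 -0.8] op 0.0856
 shift cm in tool [-46.74 -38.06   3.13]  in goal axes [-50.1   33.5    3.12]
 rotvec [-0.     0.     1.273]
t 1.4 pos [0.1977 0.5132 0.2312] F [ 0.4  0.2 -0.8] op 0.0856
 shift cm in tool [-46.74 -38.06   3.13]  in goal axes [-37.64  33.5  -33.22]
 rotvec [-0.498  0.674  1.203]
```

```bash
python3 -m pendant '[[[-2.9,-2.4,0.2,0,0,0,0],[-2.9,-2.4,0.2,0,0,0,0],[-2.9,-2.4,0.2,0,0,0,0],[-2.9,-2.4,0.2,0,0,0,0],[-2.9,-2.4,0.2,0,0,0,0]]]' 30
python3 -m pendant '[[[-2.9,-2.4,0.2,0,0,0,0],[-2.9,-2.4,0.2,0,0,0,0],[-2.9,-2.4,0.2,0,0,0,0],[-2.9,-2.4,0.2,0,0,0,0],[-2.9,-2.4,0.2,0,0,0,0]]]'
python3 -m pendant '[[[-2.9,-2.4,0.2,0,0,0,0],[-2.9,-2.4,0.2,0,0,0,0],[-2.9,-2.4,0.2,0,0,0,0],[-2.9,-2.4,0.2,0,0,0,0],[-2.9,-2.4,0.2,0,0,0,0]]]'
python3 -m pendant '[[[0,0,0,0,0,0.12,0],[0,0,0,0,0,0.12,0],[0,0,0,0,0,0.12,0],[0,0,0,0,0,0.12,0],[0,0,0,0,0,0.12,0]]]'
python3 -m pendant '[[[0,0,0,0,0,0.12,0],[0,0,0,0,0,0.12,0],[0,0,0,0,0,0.12,0],[0,0,0,0,0,0.12,0],[0,0,0,0,0,0.12,0]]]'
python3 -c "
from h import *
plan([.497,-.01,.2],goalR(86,45))
plan([.497,-.01,.2],goalR(86,0));print(bot.get_obs()['q'].round(1))"
```

```text
time: 1.82
ee_pos: [0.2897, 0.3487, 0.2184]
tcp_rot: [-179.9, -0.1, 159.5]
wrist_force: [1.0, 0.8, 0.1]
opening: 0.0251
time: 2.23
ee_pos: [0.3857, 0.1772, 0.2088]
tcp_rot: [179.9, 0.1, 159.6]
wrist_force: [1.1, 0.7, 0.2]
opening: -0.0001
time: 2.65
ee_pos: [0.4827, 0.0045, 0.1999]
tcp_rot: [179.8, 0.3, 159.6]
wrist_force: [0.1, 0.7, 0.8]
opening: 0.0005
time: 3.07
ee_pos: [0.4855, -0.0046, 0.198]
tcp_rot: [179.8, 0.1, 124.1]
wrist_force: [0.2, 0.4, 0.5]
opening: 0.0004
time: 3.48
ee_pos: [0.4855, -0.0051, 0.1981]
tcp_rot: [179.7, -0.0, 88.3]
wrist_force: [-0.2, -0.2, -0.3]
opening: 0.0004
t 3.48 pos [ 0.4855 -0.0051  0.1981] F [-0.2 -0.2 -0.3] op 0.0004
 shift cm in tool [-0.46  1.16 -0.19]  in goal axes [-0.16  1.18 -0.43]
 rotvec [-0.012  0.784  0.04 ]
t 3.48 pos [ 0.4855 -0.0051  0.1981] F [-0.2 -0.2 -0.3] op 0.0004
 shift cm in tool [-0.46  1.16 -0.19]  in goal axes [-0.41  1.18 -0.19]
 rotvec [ 0.005 -0.001  0.04 ]
[-0.6 -4.7 -3.3 91.1  0.  91.1]
```

```bash
python3 -m pendant '[[[0,0,0,0,0.112,0.04,0],[0,0,0,0,0.112,0,0],[0,0,0,0,0.112,0,0],[0,0,0,0,0.112,0,0],[0,0,0,0,0.112,0,0]]]'
python3 -m pendant '[[[0,0,0,0,0.112,0,0],[0,0,0,0,0.112,0,0],[0,0,0,0,0,0,0]]]'
python3 - <<'E'
from h import *
o=bot.get_obs(); KP=campose('wrist',o)
im=bot.camera('wrist'); cv2.imwrite('pics/w1.png',im[:,:,::-1])
for t in('lid_edge','lid_hinge'): print(t,[(np.round(x['uv']),round(x['confidence'],2),unproj('wrist',x['uv'],.045,KP).round(4)) for x in bot.mark_of('wrist',t)])
for p in ([.504,.083,.045],[.630,.074,.045],[.378,.092,.045]): print(proj('wrist',p,KP).round())
plan([.5015,.045,.02],goalR(86,45)); print(bot.get_obs()['q'].round(1))
E
```

```text
time: 3.9
ee_pos: [0.4876, -0.0013, 0.203]
tcp_rot: [179.1, -33.2, 86.2]
wrist_force: [-0.4, -0.5, 0.1]
opening: 0.0001
time: 4.15
ee_pos: [0.4883, -0.0037, 0.2029]
tcp_rot: [178.6, -47.0, 86.3]
wrist_force: [0.2, 0.4, -1.5]
opening: 0.0
lid_edge [(array([322., 234.]), 0.95, array([0.5044, 0.0798, 0.045 ]))]
lid_hinge []
[321. 232.]
[449. 231.]
[192. 232.]
t 4.3 pos [ 0.4889 -0.0026  0.2056] F [0.1 0.1 0.1] op -0.0002
 shift cm in tool [-10.13   0.5   16.31]  in goal axes [-9.7   0.93 16.55]
 rotvec [ 0.021 -0.025  0.009]
[-24.    5.4  -2.9 100.   43.5  62.7]
```

View pics/w1.png

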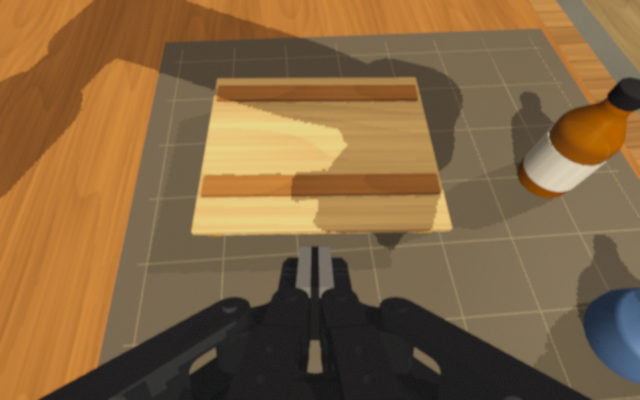

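The wrist picture agrees: the lid's front edge is at row 233, columns 192–450, within 2 mm of the estimate. The tip goes down in front of it now.

```bash
python3 -m pendant '[[[-1.7,0.1,2.7,0,0,0,0],[-1.7,0.1,2.7,0,0,0,0],[-1.7,0.1,2.7,0,0,0,0],[-1.7,0.1,2.7,0,0,0,0],[-1.7,0.1,2.7,0,0,0,0]]]'
python3 -m pendant '[[[-1.5,0,2.5,0,0,0,0],[0,0,0,0,0,0,0]]]'
python3 - <<'E'
from h import *
G=goalR(86,45)
plan([.503,.088,.018],G)
h=np.array([.519,.2945,.045]);u=np.array([np.cos(np.radians(86)),np.sin(np.radians(86)),0])
E
```

```text
time: 4.72
ee_pos: [0.5075, 0.0365, 0.0582]
tcp_rot: [176.3, -45.2, 88.4]
wrist_force: [0.1, -0.5, -0.4]
opening: -0.0
time: 4.88
ee_pos: [0.5081, 0.047, 0.0263]
tcp_rot: [176.4, -44.9, 88.6]
wrist_force: [-1.2, 0.4, -1.0]
opening: 0.0001
t 4.88 pos [0.5081 0.047  0.0263] F [-1.2  0.4 -1. ] op 0.0001
 shift cm in tool [ 2.31 -0.82  3.42]  in goal axes [ 2.28 -0.79  3.45]
 rotvec [0.03  0.    0.032]
```

```bash
cat >> h.py <<'E'
H=np.array([.519,.2945,.045]);U=np.array([np.cos(np.radians(86)),np.sin(np.radians(86)),0])
def arc(th):
    t=np.radians(th); c,s=np.cos(t),np.sin(t)
    a=(-.212*c+.005,.212*s-.0206) if th<=45 else (-.194*c-.0078,.194*s-.0078)
    return H+U*a[0]+[0,0,a[1]]
E
python3 -m pendant '[[[0.9,-0.25,1.4,0.015,0,0.015,0],[0.9,-0.25,1.4,0.015,0,0.015,0],[0.2,0,0.3,0,0,0,0],[0,0,0,0,0,0,0]]]'
python3 -c "
from h import *
plan(arc(0),goalR(86,45));plan(arc(15));print(bot.get_obs()['tcp_rot'])"
```

```text
time: 5.22
ee_pos: [0.508, 0.0862, 0.0251]
tcp_rot: [179.3, -44.5, 86.9]
wrist_force: [-0.2, -0.2, 0.1]
opening: 0.0001
t 5.22 pos [0.508  0.0862 0.0251] F [-0.2 -0.2  0.1] op 0.0001
 shift cm in tool [ 0.06 -0.35  0.16]  in goal axes [ 0.06 -0.35  0.16]
 rotvec [0.001 0.008 0.011]
t 5.22 pos [0.508  0.0862 0.0251] F [-0.2 -0.2  0.1] op 0.0001
 shift cm in tool [ 4.43 -0.3  -3.25]  in goal axes [ 4.43 -0.3  -3.25]
[179.29239968 -44.52636267  86.88873356]
```

```bash
python3 -m pendant '[[[1.45,-0.1,-1.2,0,0,0,0],[1.45,-0.1,-1.1,0,0,0,0],[1.45,-0.1,-1.0,0,0,0,0],[0,0,0,0,0,0,0]]]'
python3 -c "
from h import *
plan(arc(15));plan(arc(30));print(bot.get_obs()['tcp_rot'])
snap('side','sd2.png',(280,120,460,380),2)"
```

```text
time: 5.55
ee_pos: [0.507, 0.0927, 0.087]
tcp_rot: [178.4, -44.1, 87.6]
wrist_force: [0.0, -0.5, -0.4]
opening: 0.0004
t 5.55 pos [0.507  0.0927 0.087 ] F [ 0.  -0.5 -0.4] op 0.0004
 shift cm in tool [-0.36 -0.22  0.72]  in goal axes [-0.36 -0.22  0.72]
t 5.55 pos [0.507  0.0927 0.087 ] F [ 0.  -0.5 -0.4] op 0.0004
 shift cm in tool [ 4.71 -0.1  -1.48]  in goal axes [ 4.71 -0.1  -1.48]
[178.43739515 -44.10656521  87.61531932]
```

View pics/sd2.png

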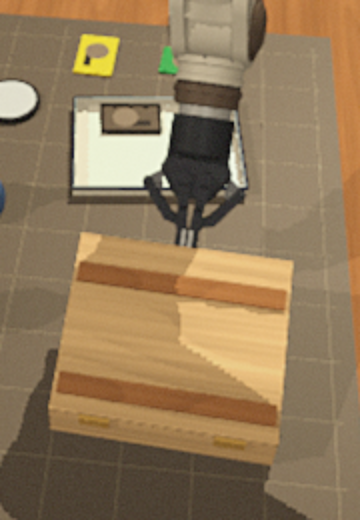

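The lid edge sits on the fingertip at crop (185,245) and has lifted. I'll carry on along the arc.

```bash
python3 -m pendant '[[[1.6,0,-0.5,0,0,0,0],[1.6,0,-0.5,0,0,0,0],[1.6,0,-0.4,0,0,0,0],[0,0,0,0,0,0,0]]]'
python3 -c "
from h import *
plan(arc(30));plan(arc(45));print(bot.get_obs()['tcp_rot'])
for x in bot.camera('side') is not None and bot.mark_of('side','lid_edge'): print(x)
for t in (20,30,40): 
  a=np.radians(t);print(t,proj('side',H-U*.212*np.cos(a)+[0,0,.212*np.sin(a)]).round())"
```

```text
time: 5.93
ee_pos: [0.5079, 0.1167, 0.1317]
tcp_rot: [178.4, -43.9, 87.5]
wrist_force: [0.1, -0.7, -1.0]
opening: -0.0003
t 5.93 pos [0.5079 0.1167 0.1317] F [ 0.1 -0.7 -1. ] op -0.0003
 shift cm in tool [-0.12 -0.14  0.06]  in goal axes [-0.12 -0.14  0.06]
t 5.93 pos [0.5079 0.1167 0.1317] F [ 0.1 -0.7 -1. ] op -0.0003
 shift cm in tool [ 5.36 -0.02 -0.76]  in goal axes [ 5.36 -0.02 -0.76]
[178.37450144 -43.92381509  87.5248154 ]
{'uv': [378.4, 239.8], 'confidence': 0.85}
20 [373. 241.]
30 [373. 238.]
40 [373. 237.]
```

```bash
python3 -m pendant '[[[1.8,0,-0.3,0,0,0,0],[1.8,0,-0.25,0,0,0,0],[1.8,0,-0.2,0,0,0,0],[0,0,0,0,0,0,0]]]'
python3 -m pendant '[[[1.7,0,0.15,0,0,0,0],[1.7,0,0.25,0,0,0,0],[1.7,0,0.3,0,0,0,0],[0,0,0,0,0,0,0]]]'
python3 -c "
from h import *
plan(arc(60));plan(arc(75));print(bot.get_obs()['tcp_rot'])
bot.camera('side')
print(bot.mark_of('side','lid_edge')[:1])
for t in (50,60,70): 
  a=np.radians(t);print(t,proj('side',H-U*.212*np.cos(a)+[0,0,.212*np.sin(a)]).round())"
```

```text
time: 6.37
ee_pos: [0.5074, 0.1492, 0.1681]
tcp_rot: [179.1, -43.8, 86.9]
wrist_force: [0.8, -1.0, -0.2]
opening: -0.0001
time: 6.7
ee_pos: [0.5089, 0.1897, 0.1929]
tcp_rot: [179.7, -43.7, 86.5]
wrist_force: [1.0, -0.1, 1.3]
opening: 0.0002
t 6.7 pos [0.5089 0.1897 0.1929] F [ 1.  -0.1  1.3] op 0.0002
 shift cm in tool [ 0.88  0.28 -0.85]  in goal axes [ 0.88  0.28 -0.85]
t 6.7 pos [0.5089 0.1897 0.1929] F [ 1.  -0.1  1.3] op 0.0002
 shift cm in tool [5.6  0.31 0.98]  in goal axes [5.6  0.31 0.98]
[179.65606867 -43.71612522  86.50487627]
[{'uv': [373.2, 241.0], 'confidence': 0.57}]
50 [372. 238.]
60 [371. 243.]
70 [370. 252.]
```

```bash
python3 -m pendant '[[[2.0,0.1,0.0,0,0,0,0],[2.0,0.1,0.3,0,0,0,0],[1.9,0.1,0.6,0,0,0,0],[0,0,0,0,0,0,0]]]'
python3 -c "
from h import *
plan(arc(75));plan(arc(90));plan(arc(98));print(bot.get_obs()['tcp_rot'],bot.get_obs()['q'].round(1))
bot.camera('side')
print(bot.mark_of('side','lid_edge')[:1])
for t in (60,70,80,90): 
  a=np.radians(t);print(t,proj('side',H-U*.212*np.cos(a)+[0,0,.212*np.sin(a)]).round())"
```

```text
time: 7.13
ee_pos: [0.5141, 0.2338, 0.2184]
tcp_rot: [-179.4, -43.5, 85.5]
wrist_force: [-0.1, 0.6, 1.0]
opening: -0.0001
t 7.13 pos [0.5141 0.2338 0.2184] F [-0.1  0.6  1. ] op -0.0001
 shift cm in tool [ 0.63  0.07 -0.25]  in goal axes [ 0.63  0.07 -0.25]
t 7.13 pos [0.5141 0.2338 0.2184] F [-0.1  0.6  1. ] op -0.0001
 shift cm in tool [4.73 0.06 2.73]  in goal axes [4.73 0.06 2.73]
t 7.13 pos [0.5141 0.2338 0.2184] F [-0.1  0.6  1. ] op -0.0001
 shift cm in tool [6.56 0.06 4.72]  in goal axes [6.56 0.06 4.72]
[-179.35274271  -43.46740032   85.54938494] [  4.3  -4.8  -9.9  77.5  43.  101.4]
[{'uv': [370.5, 258.2], 'confidence': 0.88}]
60 [371. 243.]
70 [370. 252.]
80 [368. 263.]
90 [365. 278.]
```

```bash
python3 -m pendant '[[[1.3,0,0.4,0,0,0,0],[1.2,0,0.7,0,0,0,0],[1.2,0,0.8,0,0,0,0],[1.0,0,0.9,0,0,0,0],[0,0,0,0,0,0,0]]]'
python3 -m pendant '[[[0.8,0,0.9,0,0,0,0],[0.7,0,0.9,0,0,0,0],[0.4,0,0.5,0,0,0,0],[0,0,0,0,0,0,0]]]'
python3 -c "
from h import *
plan(arc(90));plan(arc(98));print(bot.get_obs()['tcp_rot'],bot.get_obs()['q'].round(1))
bot.camera('side')
print(bot.mark_of('side','lid_edge')[:1])
for t in (80,90,100,110): 
  a=np.radians(t);print(t,proj('side',H-U*.212*np.cos(a)+[0,0,.212*np.sin(a)]).round())"
```

```text
time: 7.65
ee_pos: [0.5173, 0.2803, 0.2209]
tcp_rot: [-178.5, -43.1, 84.6]
wrist_force: [-0.0, 0.0, -0.6]
opening: -0.0003
time: 7.98
ee_pos: [0.5194, 0.307, 0.2123]
tcp_rot: [-178.1, -42.9, 84.2]
wrist_force: [-0.6, 0.0, 0.6]
opening: -0.0001
t 7.98 pos [0.5194 0.307  0.2123] F [-0.6  0.   0.6] op -0.0001
 shift cm in tool [-0.19  0.01 -2.77]  in goal axes [-0.19  0.01 -2.77]
t 7.98 pos [0.5194 0.307  0.2123] F [-0.6  0.   0.6] op -0.0001
 shift cm in tool [ 1.65 -0.01 -0.79]  in goal axes [ 1.65 -0.01 -0.79]
[-178.05987722  -42.93927645   84.15097263] [ 12.5  -4.5 -10.5  70.   41.1 112.9]
[{'uv': [365.2, 303.8], 'confidence': 0.61}]
80 [368. 263.]
90 [365. 278.]
100 [363. 296.]
110 [360. 316.]
```

```bash
python3 -m pendant '[[[-1,0,-2,0,0,0,0],[-1,0,-3,0,0,0,0],[-1,0,-3,0,-0.11,0,0],[-2,0,-3,0,-0.11,0,0],[-2,0,-3,0,-0.11,0,0]]]'
python3 -m pendant '[[[-3,0,0,0,-0.11,0,0],[-3,0,0,0,-0.11,0,0],[-3,0,0,0,-0.11,0,0],[-3,0,0,0,-0.08,0,0],[0,0,0,0,0,0,0]]]'
python3 - <<'E'
from h import *
plan([.597,-.217,.2],goalR(96.7)); print(bot.get_obs()['tcp_rot'].round(1),bot.get_obs()['q'].round(1))
im=bot.camera('side'); print(bot.mark_of('side','lid_edge')[:1])
cv2.imwrite('pics/sd3.png',im[:,200:460,::-1])
E
```

```text
time: 8.5
ee_pos: [0.5052, 0.1577, 0.2743]
tcp_rot: [-177.6, -23.4, 84.7]
wrist_force: [0.9, 0.0, -0.8]
opening: -0.0
time: 8.92
ee_pos: [0.4963, 0.0306, 0.2548]
tcp_rot: [-178.3, 1.5, 85.6]
wrist_force: [0.6, 1.1, -0.8]
opening: 0.0001
t 8.92 pos [0.4963 0.0306 0.2548] F [ 0.6  1.1 -0.8] op 0.0001
 shift cm in tool [-23.76  12.11   5.78]  in goal axes [-25.77   7.12   5.48]
 rotvec [-0.031  0.024 -0.194]
[-178.3    1.5   85.6] [ 4.3  0.2  7.7 99.4 -1.3 98.7]
[{'uv': [361.4, 319.3], 'confidence': 0.83}]
```

View pics/sd3.png

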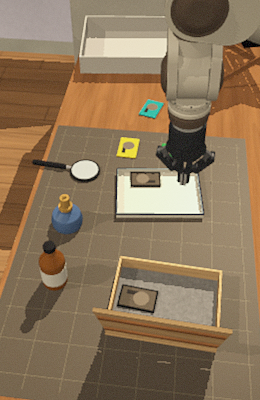

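The lid stands fully open: its edge mark at (361,319) matches 110°. The stored plate is at crop (138,298), in the half far from the robot, and the near half is empty. On to the tray.

```bash
python3 -m pendant '[[[-3.1,1.5,0.8,0,0,0.12,0],[-2.8,1.9,0.8,0,0,0.12,0],[-2.6,2.2,0.8,0,0,0.12,0],[-2.3,2.5,0.8,0,0,0.12,0],[-2.0,2.7,0.8,0,0,0.12,0]]]'
python3 -m pendant '[[[-1.5,2.8,0.8,0,0,0.12,0],[0,0,0,0,0,0.12,0],[0,0,0,0,0,0.12,0],[0,0,0,0,0,0.12,0],[0,0,0,0,0,0.12,0]]]'
python3 -m pendant '[[[0,0,0,0,0,0.12,0],[0,0,0,0,0,0.06,0],[0,0,0,0,0,0,0]]]'
python3 - <<'E'
from h import *
plan([.597,-.217,.1],goalR(6.7)); print(bot.get_obs()['tcp_rot'].round(1),bot.get_obs()['q'].round(1))
o=bot.get_obs(); KP=campose('wrist',o); im=bot.camera('wrist'); cv2.imwrite('pics/w2.png',im[:,:,::-1])
print(KP[1][:3,3].round(3),KP[1][:3,2].round(2))
for t,z in(('tray',0),('plate',.003)): print(t,[(np.round(x['uv']),round(x['confidence'],2),unproj('wrist',x['uv'],z,KP).round(4)) for x in bot.mark_of('wrist',t)[:3]])
for t,z in(('tray',.018),('plate',.008)):
    for m in bot.masks_of('wrist',t)[:3]:
        k=max(cv2.findContours(m['pixels'].astype(np.uint8),0,2)[0],key=cv2.contourArea)[:,0]
        w=np.array([unproj('wrist',p,z,KP)[:2] for p in k]).astype(np.float32)
        print(t,round(m['confidence'],2),np.round(m['extent']),cv2.minAreaRect(w*1000))
E
```

```text
time: 9.43
ee_pos: [0.5611, -0.122, 0.2173]
tcp_rot: [-179.2, 1.0, 50.5]
wrist_force: [-0.1, 0.3, -0.3]
opening: -0.0001
time: 9.85
ee_pos: [0.5751, -0.1575, 0.2038]
tcp_rot: [-179.2, 1.1, 14.7]
wrist_force: [-0.1, 0.3, -0.2]
opening: -0.0003
time: 10.1
ee_pos: [0.5756, -0.156, 0.2032]
tcp_rot: [-179.1, 1.1, 3.5]
wrist_force: [0.1, 0.5, -0.2]
opening: 0.0003
t 10.1 pos [ 0.5756 -0.156   0.2032] F [ 0.1  0.5 -0.2] op 0.0003
 shift cm in tool [ 1.97  6.39 10.18]  in goal axes [ 1.42  6.31 10.32]
 rotvec [-0.017  0.02  -0.056]
[-179.1    1.1    3.5] [-15.4  12.4  15.3  94.3   0.5 161.1]
[ 0.653 -0.154  0.344] [-0.31 -0.   -0.95]
tray [(array([329., 186.]), 0.96, array([ 0.5548, -0.1698,  0.    ]))]
plate [(array([502., 233.]), 0.77, array([ 0.5157, -0.3575,  0.003 ])), (array([385., 151.]), 0.74, array([ 0.5951, -0.2219,  0.003 ])), (array([540.,  88.]), 0.58, array([ 0.6628, -0.3588,  0.003 ]))]
tray 0.74 [222.  54. 429. 303.] ((553.7550048828125, -169.64697265625), (244.666015625, 184.7639923095703), 6.694033622741699)
plate 0.73 [350. 100. 417. 200.] ((595.328369140625, -221.0839385986328), (91.69023895263672, 63.094940185546875), 7.705516338348389)
plate 0.67 [488.  50. 605. 129.] ((662.8059692382812, -358.1099853515625), (91.73937225341797, 60.11518096923828), 87.87718963623047)
plate 0.61 [468. 190. 548. 276.] ((516.2662353515625, -356.72003173828125), (61.31777572631836, 89.81208801269531), 84.98011016845703)
```

View pics/w2.png

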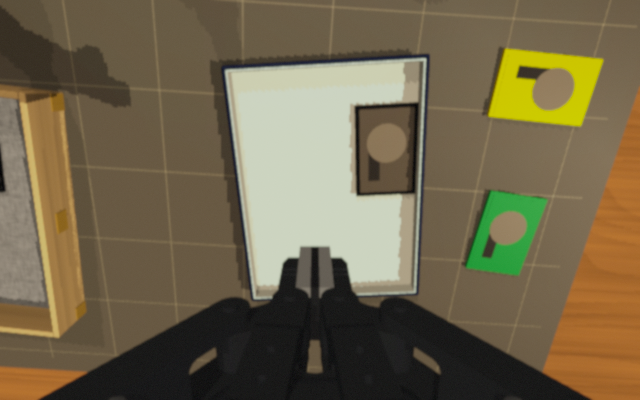

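The wrist picture shows the dark plate at px (386,148), against the rim on the right (−y) side of the tray. Yellow (545,88) and green (508,233) are the look-alikes. I'll descend above its centre with closed fingers.

```bash
python3 -m pendant '[[[0.6,1.6,2.5,-0.017,0.02,-0.056,0],[0.5,1.6,3,0,0,0,0],[0.4,1.5,3,0,0,0,0],[0.3,1.4,3,0,0,0,0],[0,0.1,2.5,0,0,0,0]]]'
python3 -m pendant '[[[0,0,2.2,0,0,0,0],[0,0,0,0,0,0,0]]]'
python3 -c "
from h import *
plan([.596,-.219,.012],goalR(6.7)); print(bot.get_obs()['tcp_rot'])"
```

```text
time: 10.77
ee_pos: [0.6056, -0.2177, 0.0674]
tcp_rot: [179.6, -0.9, 7.7]
wrist_force: [1.1, 0.2, -0.6]
opening: 0.0002
time: 10.93
ee_pos: [0.6033, -0.2177, 0.0382]
tcp_rot: [179.8, -0.5, 7.8]
wrist_force: [-0.7, 1.0, -1.3]
opening: -0.0003
t 10.93 pos [ 0.6033 -0.2177  0.0382] F [-0.7  1.  -1.3] op -0.0003
 shift cm in tool [-0.76  0.02  2.61]  in goal axes [-0.74  0.04  2.62]
 rotvec [ 0.003 -0.009  0.019]
[179.7989258   -0.52940142   7.81746612]
```

```bash
python3 -m pendant '[[[-0.4,0,1.3,0,0,0.019,0],[-0.4,0,1.2,0,0,0,0],[0,0,0.2,0,0,0,0],[0,0,0,0,0,0,0]]]'
python3 -m pendant '[[[0,0,0.2,0,0,0,0],[0,0,0,0,0,0,0]]]'
python3 -m pendant '[[[0,0,0.15,0,0,0,0],[0,0,0,0,0,0,0]]]'
```

```text
time: 11.27
ee_pos: [0.5958, -0.2184, 0.0123]
tcp_rot: [179.8, -0.6, 6.9]
wrist_force: [0.6, -0.5, 0.7]
opening: 0.0003
time: 11.43
ee_pos: [0.5968, -0.2185, 0.0125]
tcp_rot: [179.8, -0.7, 7.0]
wrist_force: [0.0, -0.4, -0.1]
opening: -0.0001
time: 11.6
ee_pos: [0.5981, -0.2187, 0.013]
tcp_rot: [179.7, -0.9, 7.1]
wrist_force: [0.4, 0.3, -0.0]
opening: 0.0002
```

```bash
python3 -m pendant '[[[-0.1,0,0.4,0,0,0,0]]]'
python3 -m pendant '[[[-0.1,0,0.4,0,0,0,0]]]'
```

```text
time: 11.68
ee_pos: [0.5981, -0.2191, 0.0103]
tcp_rot: [179.6, -1.0, 7.1]
wrist_force: [0.6, -0.5, 0.1]
opening: -0.0002
time: 11.77
ee_pos: [0.5979, -0.2193, 0.0079]
tcp_rot: [179.6, -1.1, 7.1]
wrist_force: [-9.5, 5.5, 32.1]
opening: -0.0
```

```bash
python3 -m pendant '[[[0,0,0.2,0,0,0,0]]]'
python3 -m pendant '[[[0,0,0.2,0,0,0,0]]]'
```

```text
time: 11.85
ee_pos: [0.5982, -0.2193, 0.0081]
tcp_rot: [179.6, -1.2, 7.1]
wrist_force: [-9.4, 4.7, 20.7]
opening: -0.0001
time: 11.93
ee_pos: [0.5984, -0.2192, 0.0081]
tcp_rot: [179.5, -1.3, 7.1]
wrist_force: [-7.0, 3.5, 16.6]
opening: 0.0
```

```bash
python3 -m pendant '[[[0,-0.7,0.15,0,-0.005,0,0],[0,-0.9,0.15,0,-0.005,0,0]]]'
python3 -m pendant '[[[0,-0.9,0.15,0,0,0,0],[0,-0.9,0.15,0,0,0,0]]]'
```

```text
time: 12.1
ee_pos: [0.598, -0.2056, 0.0081]
tcp_rot: [179.3, -1.0, 7.0]
wrist_force: [-0.3, -2.6, 7.1]
opening: -0.0001
time: 12.27
ee_pos: [0.5981, -0.1894, 0.0081]
tcp_rot: [179.0, -1.3, 6.9]
wrist_force: [-0.5, -2.9, 9.0]
opening: 0.0001
```

```bash
python3 -m pendant '[[[0,-0.9,0.15,0.005,-0.005,0,0],[0,-0.9,0.15,0.005,0,0,0]]]'
python3 -m pendant '[[[0,0,-1,0,0,0,0],[0,0,-3,0,0,0,0],[0,0,-3.5,0,0,0,70],[0,0,-3.5,0,0,0,70],[0,0,0,0,0,0,70]]]'
python3 - <<'E'
from h import *
print(bot.get_obs()['tcp_rot'].round(1),bot.get_obs()['ee_pos'],bot.get_obs()['opening'])
o=bot.get_obs(); KP=campose('wrist',o); im=bot.camera('wrist'); cv2.imwrite('pics/w3.png',im[:,:,::-1])
def show(c,KP,im):
  for t,z in(('tray',.018),('plate',.008)):
    for m in bot.masks_of(c,t)[:4]:
        k=max(cv2.findContours(m['pixels'].astype(np.uint8),0,2)[0],key=cv2.contourArea)[:,0]
        w=np.array([unproj(c,p,z,KP)[:2] for p in k]).astype(np.float32)
        print(c,t,round(m['confidence'],2),np.round(m['extent']),cv2.minAreaRect(w*1000), im[m['pixels']].mean(0).round())
show('wrist',KP,im)
im=bot.camera('side'); show('side',campose('side'),im)
E
```

```text
time: 12.43
ee_pos: [0.5981, -0.1728, 0.0081]
tcp_rot: [179.3, -1.4, 6.9]
wrist_force: [0.3, -2.7, 8.3]
opening: -0.0
time: 12.85
ee_pos: [0.5931, -0.1705, 0.1216]
tcp_rot: [179.4, -1.1, 7.0]
wrist_force: [0.8, -0.4, 1.2]
opening: 0.0362
[179.4  -1.1   7. ] [ 0.59312511 -0.17054763  0.12159717] 0.036167925693872616
wrist tray 0.62 [174.  82. 440. 378.] ((555.6632690429688, -169.69271850585938), (239.60643005371094, 184.2672882080078), 6.59455680847168) [182. 185. 166.]
wrist plate 0.89 [482. 257. 571. 348.] ((521.2213134765625, -356.1192932128906), (61.41484832763672, 81.54750061035156), 84.43254852294922) [ 73. 144.  70.]
wrist plate 0.84 [277. 135. 357. 253.] ((595.6573486328125, -173.89993286132812), (91.48863220214844, 60.45408248901367), 5.665760517120361) [94. 80. 60.]
wrist plate 0.74 [505.  84. 640. 182.] ((662.5557250976562, -357.50238037109375), (91.30616760253906, 58.81402587890625), 87.854248046875) [183. 176.  23.]
side tray 0.88 [316. 170. 404. 219.] ((553.294677734375, -157.97323608398438), (246.468994140625, 193.88961791992188), 6.667877197265625) [210. 210. 187.]
side plate 0.9 [358. 144. 391. 159.] ((516.4906616210938, -350.1319885253906), (63.664451599121094, 90.12154388427734), 85.34767150878906) [106. 171.  97.]
side plate 0.87 [328. 184. 359. 196.] ((596.2901000976562, -166.3800048828125), (88.37867736816406, 60.27793884277344), 6.679294109344482) [124. 107.  84.]
side plate 0.83 [315. 139. 341. 157.] ((663.7279663085938, -351.6553955078125), (94.06710815429688, 61.016441345214844), 88.21134185791016) [216. 198.  73.]
```

View pics/w3.png

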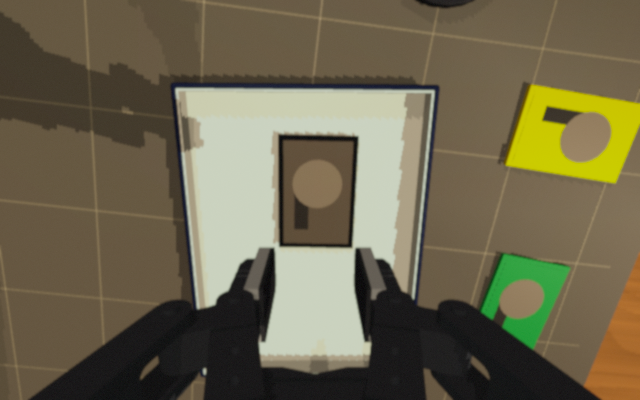

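The plate slid to tray-frame y ≈ −9 mm, flat and well clear of the rim. It is at px (316,190), and the two look-alikes have not moved. Fingers open, I go down around it.

```bash
python3 -m pendant '[[[0,0,0,0.01,-0.019,0,100],[0,0,0,0,0,0,100],[0.1,0,2.5,0,0,0,100],[0.1,0,3,0,0,0,100],[0.1,0,2,0,0,0,100]]]'
python3 -c "
from h import *
print(bot.get_obs()['opening']);plan([.596,-.1705,-.002],goalR(6.7)); print(bot.get_obs()['tcp_rot'])"
```

```text
time: 13.57
ee_pos: [0.5931, -0.1695, 0.0355]
tcp_rot: [-179.9, 0.5, 7.0]
wrist_force: [0.0, 0.6, -0.1]
opening: 0.0853
0.085260818924242
t 13.57 pos [ 0.5931 -0.1695  0.0355] F [ 0.   0.6 -0.1] op 0.0853
 shift cm in tool [0.31 0.14 3.75]  in goal axes [0.28 0.13 3.75]
 rotvec [-0.003  0.008  0.004]
[-179.85301532    0.45250632    6.95091836]
```

```bash
python3 -m pendant '[[[0.2,0.1,1.5,0,0,0,100],[0.1,0.1,1.2,0,0.005,0,100]]]'
python3 -m pendant '[[[0,0,0.6,0,0,0,100],[0,0,0.4,0,0,0,100]]]'
python3 -c "
from h import *
plan([.596,-.1705,-.002],goalR(6.7)); print(bot.get_obs()['tcp_rot'])"
```

```text
time: 13.73
ee_pos: [0.5941, -0.1704, 0.0031]
tcp_rot: [-179.8, 0.4, 7.0]
wrist_force: [0.6, 0.1, -0.3]
opening: 0.0853
time: 13.9
ee_pos: [0.5921, -0.1701, -0.0104]
tcp_rot: [-179.7, 0.6, 7.0]
wrist_force: [-18.2, 11.9, 60.2]
opening: 0.0857
t 13.9 pos [ 0.5921 -0.1701 -0.0104] F [-18.2  11.9  60.2] op 0.0857
 shift cm in tool [ 0.37  0.08 -0.84]  in goal axes [ 0.38  0.09 -0.84]
 rotvec [-0.005  0.011  0.004]
[-179.69849957    0.615014      6.95578319]
```

The fingertips touched the tray floor at TCP z = −0.010. That confirms the 13 mm swing-back, but it was harder than I meant. Backing off and closing.

```bash
python3 -m pendant '[[[0.1,0,-1.0,0,0,0,100],[0.1,0,0,0,0,0,100]]]' 25
python3 -c "
from h import *
plan([.596,-.1705,-.002],goalR(6.7))"
```

```text
time: 14.07
ee_pos: [0.594, -0.1698, 0.0001]
tcp_rot: [-179.7, 0.6, 7.0]
wrist_force: [-0.0, 0.1, 0.2]
opening: 0.0855
t 14.07 pos [ 5.940e-01 -1.698e-01  1.000e-04] F [-0.   0.1  0.2] op 0.0855
 shift cm in tool [0.19 0.09 0.21]  in goal axes [0.19 0.09 0.21]
 rotvec [-0.005  0.011  0.004]
```

```bash
python3 -m pendant '[[[0.1,0.05,0.1,0,0.005,0,80],[0.1,0,0.1,0,0,0,80],[0,0,0.1,0,0,0,80]]]'
python3 -m pendant '[[[0,0,0.15,0,0,0,80]]]'
python3 -m pendant '[[[0,0,0.2,0,0,0,80]]]'
python3 -m pendant '[[[0,0,0.2,0,0,0,80]]]'
```

```text
time: 14.32
ee_pos: [0.597, -0.1702, -0.0023]
tcp_rot: [-179.8, 0.2, 7.0]
wrist_force: [-0.4, -0.1, 0.3]
opening: 0.068
time: 14.4
ee_pos: [0.597, -0.1702, -0.004]
tcp_rot: [-179.8, 0.2, 7.0]
wrist_force: [0.2, -0.2, 1.4]
opening: 0.0681
time: 14.48
ee_pos: [0.5971, -0.1703, -0.0043]
tcp_rot: [-179.8, 0.2, 6.9]
wrist_force: [-12.3, 4.9, 32.7]
opening: 0.0682
time: 14.57
ee_pos: [0.5972, -0.1703, -0.0043]
tcp_rot: [-179.8, 0.1, 6.9]
wrist_force: [-9.4, 4.7, 22.3]
opening: 0.0681
```

```bash
python3 -m pendant '[[[0,0,-0.3,0,0,0,80],[0,0,-0.05,0,0,0,80]]]'
python3 -m pendant '[[[0,0,0,0,0,0,50],[0,0,0,0,0,0,50],[0,0,0,0,0,0,50],[0,0,0,0,0,0,50],[0,0,0,0,0,0,50]]]' 35
```

```text
time: 14.73
ee_pos: [0.5972, -0.1703, 0.0001]
tcp_rot: [-179.9, 0.1, 6.9]
wrist_force: [0.1, 0.8, -1.1]
opening: 0.0684
time: 15.15
ee_pos: [0.5974, -0.1704, 0.0004]
tcp_rot: [-179.9, 0.0, 6.9]
wrist_force: [-0.8, 0.5, 5.8]
opening: 0.0583
```

```bash
python3 -m pendant '[[[0,0,0,0,0,0,80],[0,0,0,0,0,0,80],[0,0,0,0,0,0,80]]]' 
python3 -m pendant '[[[0,0,0.22,0,0,0,80]]]'
python3 -c "
from h import *
plan([.597,-.1705,-.002],goalR(6.7))"
```

```text
time: 15.4
ee_pos: [0.5969, -0.1703, -0.0011]
tcp_rot: [-179.8, 0.1, 6.9]
wrist_force: [-0.3, -0.6, 0.0]
opening: 0.0685
time: 15.48
ee_pos: [0.5969, -0.1703, -0.0035]
tcp_rot: [-179.8, 0.1, 6.9]
wrist_force: [0.4, 0.5, -0.4]
opening: 0.0688
t 15.48 pos [ 0.5969 -0.1703 -0.0035] F [ 0.4  0.5 -0.4] op 0.0688
 shift cm in tool [ 0.01  0.02 -0.15]  in goal axes [ 0.01  0.02 -0.15]
 rotvec [-0.003  0.002  0.004]
```

```bash
python3 -m pendant '[[[0,0,-0.12,0,0,0,80]]]'
python3 -m pendant '[[[0,0,0,0,0,0,65],[0,0,0,0,0,0,65],[0,0,0,0,0,0,65],[0,0,0,0,0,0,65],[0,0,0,0,0,0,65]]]' 35
```

```text
time: 15.57
ee_pos: [0.5965, -0.1702, -0.0033]
tcp_rot: [-179.8, 0.2, 6.9]
wrist_force: [0.2, -0.5, -0.0]
opening: 0.068
time: 15.98
ee_pos: [0.5977, -0.1712, -0.001]
tcp_rot: [-180.0, 0.0, 6.9]
wrist_force: [0.6, 0.2, -0.9]
opening: 0.0585
```

```bash
python3 -m pendant '[[[0,0,-0.4,0,0,0,60],[0,0,-0.8,0,0,0,60],[0,0,-1.2,0,0,0,60],[0,0,-1.5,0,0,0,60]]]' 35
python3 -m pendant '[[[0,0,-1.5,0,0,0,60],[0,0,-1.8,0,0,0,60],[0,0,-1.8,0,0,0,60],[0,0,-1,0,0,0,60],[0,0,0,0,0,0,60]]]'
python3 - <<'E'
from h import *
plan([.597,-.1705,.1]); 
cv2.imwrite('pics/w4.png',cv2.resize(bot.camera('wrist')[100:,150:500,::-1],None,fx=1.3,fy=1.3))
E
```

```text
time: 16.32
ee_pos: [0.5952, -0.1704, 0.0364]
tcp_rot: [-179.8, 0.4, 6.9]
wrist_force: [-0.4, 0.4, -1.0]
opening: 0.0585
time: 16.73
ee_pos: [0.5969, -0.1708, 0.1085]
tcp_rot: [-179.9, 0.1, 6.9]
wrist_force: [0.1, -1.3, -1.2]
opening: 0.0584
t 16.73 pos [ 0.5969 -0.1708  0.1085] F [ 0.1 -1.3 -1.2] op 0.0584
 shift cm in tool [ 0.02 -0.03  0.85]  in goal axes [ 0.02 -0.03  0.85]
```

View pics/w4.png

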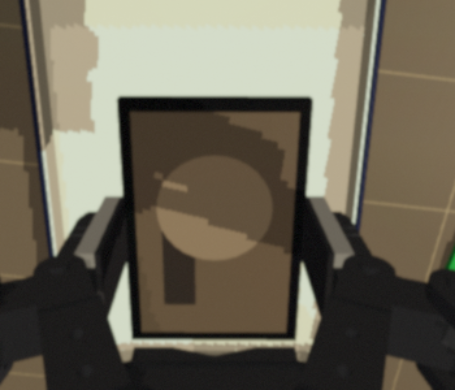

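The plate is held level between both fingers: crop (120–310, 98–340), pads at about row 230. Next it goes over to the box.

```bash
python3 -m pendant '[[[0,0,-2.5,0,0,0,60],[0,0,-2.5,0,0,0,60],[-0.5,-1.5,-0.5,0,0,0,60],[-0.7,-2.5,0,0,0,0,60],[-0.8,-3,0,0,0,0,60]]]' 40
python3 -m pendant '[[[-0.8,-3,0,0,0,0,60],[-0.8,-3,0,0,0,0,60],[-0.8,-3,0,0,0,0,60],[-0.8,-3,0,0,0,0,60],[-0.8,-3,0,0,0,0,60]]]'
python3 -m pendant '[[[-0.8,-3,0,0,0,0,60],[-0.8,-3,0,0,0,0,60],[-0.8,-3,0,0,0,0,60],[-0.6,-2,0,0,0,0,60],[0,0,0,0,0,0,60]]]'
python3 -c "
from h import *
plan([.456,.193,.16],goalR(86));print(bot.get_obs()['tcp_rot'],bot.get_obs()['q'].round(1))"
```

```text
time: 17.2
ee_pos: [0.567, -0.1048, 0.1585]
tcp_rot: [-179.8, 0.5, 6.6]
wrist_force: [-0.3, -0.1, -0.9]
opening: 0.0585
time: 17.62
ee_pos: [0.5026, 0.0471, 0.152]
tcp_rot: [-179.7, 0.9, 6.5]
wrist_force: [0.6, 0.3, -1.0]
opening: 0.058
time: 18.03
ee_pos: [0.4566, 0.1085, 0.1478]
tcp_rot: [-177.1, 1.5, 11.6]
wrist_force: [0.2, -0.5, -0.4]
opening: 0.0581
t 18.03 pos [0.4566 0.1085 0.1478] F [ 0.2 -0.5 -0.4] op 0.0581
 shift cm in tool [ 1.61 -8.35 -0.84]  in goal axes [ 8.43 -0.65 -1.22]
 rotvec [-0.059 -0.011 -1.299]
[-177.12182031    1.45503663   11.61461091] [ 11.6  -5.5  -9.6  87.3   2.9 180. ]
```

Joint 6 reached its range limit, so I turn first and then finish the shift.

```bash
python3 -m pendant '[[[0,0,-0.2,-0.03,0,-0.11,60],[0,0,-0.2,-0.03,0,-0.11,60],[0,0,0,0,0,-0.11,60],[0,0,0,0,0,-0.11,60],[0,0,0,0,0,-0.11,60]]]'
python3 -m pendant '[[[0,0,0,0,0,-0.11,60],[0,0,0,0,0,-0.11,60],[0,0,0,0,0,-0.11,60],[0,0,0,0,0,-0.11,60],[0,0,0,0,0,-0.11,60]]]'
python3 -m pendant '[[[0,0,0,0,0,-0.11,60],[0,0,0,0,0,-0.09,60],[0,0,0,0,0,0,60]]]'
python3 - <<'E'
from h import *
plan([.456,.193,.16],goalR(86));print(bot.get_obs()['tcp_rot'],bot.get_obs()['q'].round(1))
o=bot.get_obs(); KP=campose('wrist',o); im=bot.camera('wrist'); cv2.imwrite('pics/w5.png',im[:,:,::-1])
print('box',[(np.round(x['uv']),round(x['confidence'],2),unproj('wrist',x['uv'],0,KP).round(4)) for x in bot.mark_of('wrist','plate_box')[:2]])
print('st',[(np.round(x['uv']),round(x['confidence'],2),unproj('wrist',x['uv'],.008,KP).round(4)) for x in bot.mark_of('wrist','stored_plate')[:3]])
B=np.array([.512,.199,0]);V=np.array([-U[1],U[0],0])
for a,b in((90,120),(90,-120),(-90,-120),(-90,120)): print((a,b),proj('wrist',B+U*a/1000+V*b/1000+[0,0,.045],KP).round())
for m in bot.masks_of('wrist','stored_plate')[:3]:
    k=max(cv2.findContours(m['pixels'].astype(np.uint8),0,2)[0],key=cv2.contourArea)[:,0]
    w=np.array([unproj('wrist',p,.013,KP)[:2] for p in k]).astype(np.float32)
    print(round(m['confidence'],2),np.round(m['extent']),cv2.minAreaRect(w*1000))
E
```

```text
time: 18.45
ee_pos: [0.4555, 0.1071, 0.1482]
tcp_rot: [180.0, 1.5, 44.1]
wrist_force: [0.3, -0.5, -1.0]
opening: 0.0582
time: 18.87
ee_pos: [0.4554, 0.1046, 0.1443]
tcp_rot: [-179.1, 1.5, 76.9]
wrist_force: [-1.0, 0.2, -1.0]
opening: 0.0583
time: 19.12
ee_pos: [0.4554, 0.1029, 0.1419]
tcp_rot: [-178.7, 1.3, 89.1]
wrist_force: [-0.6, -0.7, -0.6]
opening: 0.0582
t 19.12 pos [0.4554 0.1029 0.1419] F [-0.6 -0.7 -0.6] op 0.0582
 shift cm in tool [ 8.96 -0.12 -2.01]  in goal axes [ 8.99 -0.57 -1.81]
 rotvec [-0.023  0.024  0.054]
[-178.6654088     1.33320979   89.12662631] [ 13.3  -5.6 -10.4  86.9  -1.  104.2]
box [(array([390.,  57.]), 0.64, array([0.5104, 0.1996, 0.    ]))]
st [(array([484.,  75.]), 0.74, array([0.579 , 0.1851, 0.008 ]))]
(90, 120) [ 211. -137.]
(90, -120) [ 648. -113.]
(-90, -120) [557. 198.]
(-90, 120) [221. 179.]
0.58 [418.  23. 558. 117.] ((576.8435668945312, 188.6389617919922), (59.83121871948242, 91.45732879638672), 84.0927963256836)
```

View pics/w5.png

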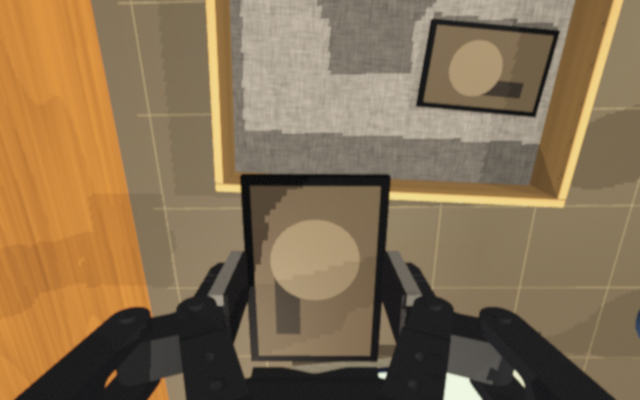

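The wrist picture matches the predicted box corners: near wall at row ~190, columns 218–563. The stored plate at (485,68) lies right of the empty half, and the held plate is level. Moving in over the empty half.

```bash
python3 -m pendant '[[[2.0,0,-0.1,-0.012,0.012,0.027,60],[2.2,0,-0.1,-0.011,0.012,0.027,60],[2.2,0,-0.1,0,0,0,60],[2.0,0,0,0,0,0,60],[0.5,0,0,0,0,0,60]]]'
python3 -c "
from h import *
plan([.456,.193,.06],goalR(86));print(bot.get_obs()['tcp_rot'],bot.get_obs()['q'].round(1))"
```

```text
time: 19.73
ee_pos: [0.4616, 0.1935, 0.1447]
tcp_rot: [179.9, -0.1, 84.5]
wrist_force: [-0.7, 0.1, -1.5]
opening: 0.0583
t 19.73 pos [0.4616 0.1935 0.1447] F [-0.7  0.1 -1.5] op 0.0583
 shift cm in tool [-0.12 -0.57  8.47]  in goal axes [-0.09 -0.56  8.47]
 rotvec [ 0.003 -0.001 -0.026]
[ 1.79852301e+02 -7.75221496e-02  8.45270860e+01] [ 22.7  -2.8  -7.4  85.2  -0.  118.2]
```

```bash
python3 -m pendant '[[[0,-0.2,2.5,0,0,-0.026,60],[0,-0.2,2.5,0,0,0,60],[0,-0.1,2.2,0,0,0,60],[0,0,1.5,0,0,0,60],[0,0,1.0,0,0,0,60]]]'
python3 -c "
from h import *
plan([.456,.193,.007],goalR(86));print(bot.get_obs()['tcp_rot'],bot.get_obs()['q'].round(1))"
```

```text
time: 20.15
ee_pos: [0.4587, 0.1955, 0.0469]
tcp_rot: [179.5, -0.2, 85.8]
wrist_force: [-0.8, -0.1, -0.8]
opening: 0.0586
t 20.15 pos [0.4587 0.1955 0.0469] F [-0.8 -0.1 -0.8] op 0.0586
 shift cm in tool [-0.28 -0.28  3.99]  in goal axes [-0.26 -0.25  3.99]
 rotvec [ 0.008 -0.003 -0.004]
[179.51896167  -0.18431701  85.79804521] [ 2.310e+01 -2.000e+00 -1.750e+01  7.400e+01 -1.000e-01  1.173e+02]
```

```bash
python3 -m pendant '[[[-0.1,-0.1,1.4,0.008,0,0,60],[-0.1,0,1.0,0,0,0,60],[0,0,0.6,0,0,0,60],[0,0,0.3,0,0,0,60]]]'
python3 -m pendant '[[[0,0,0.2,0,0,0,60]]]'
```

```text
time: 20.48
ee_pos: [0.4571, 0.1922, 0.0102]
tcp_rot: [-179.9, -0.1, 85.6]
wrist_force: [0.2, -0.5, -1.2]
opening: 0.0582
time: 20.57
ee_pos: [0.4573, 0.192, 0.0079]
tcp_rot: [-179.9, -0.1, 85.6]
wrist_force: [0.4, -0.5, -0.3]
opening: 0.0584
```

```bash
python3 -m pendant '[[[0,0,0.12,0,0,0,60]]]'
python3 -m pendant '[[[0,0,0.1,0,0,0,60]]]'
python3 -m pendant '[[[0,0,0.1,0,0,0,60]]]'
```

```text
time: 20.65
ee_pos: [0.4574, 0.192, 0.0068]
tcp_rot: [-179.9, -0.1, 85.6]
wrist_force: [-0.1, -0.3, -0.5]
opening: 0.0581
time: 20.73
ee_pos: [0.4578, 0.1921, 0.0062]
tcp_rot: [-179.9, -0.1, 85.6]
wrist_force: [-0.2, 0.6, -0.5]
opening: 0.058
time: 20.82
ee_pos: [0.4581, 0.1923, 0.0056]
tcp_rot: [-180.0, -0.2, 85.6]
wrist_force: [-0.3, -0.0, -0.6]
opening: 0.0587
```

```bash
python3 -m pendant '[[[0,0,0.12,0,0,0,60]]]'
python3 -m pendant '[[[0,0,0.12,0,0,0,60]]]'
python3 -m pendant '[[[0,0,0.1,0,0,0,60]]]'
```

```text
time: 20.9
ee_pos: [0.4585, 0.1925, 0.0049]
tcp_rot: [180.0, -0.2, 85.6]
wrist_force: [0.2, 0.1, -0.7]
opening: 0.0584
time: 20.98
ee_pos: [0.4588, 0.1926, 0.004]
tcp_rot: [179.9, -0.2, 85.6]
wrist_force: [0.2, -0.3, -1.0]
opening: 0.0585
time: 21.07
ee_pos: [0.4589, 0.1927, 0.0034]
tcp_rot: [179.9, -0.2, 85.6]
wrist_force: [-5.1, -2.6, 12.1]
opening: 0.0584
```

Felt contact at 12 N. I relax the press, open part way and rise.

```bash
python3 -m pendant '[[[0,0,0,0,0,0,60],[0,0,0,0,0,0,82],[0,0,0,0,0,0,82],[0,0,0,0,0,0,82],[0,0,0,0,0,0,82]]]'
python3 -m pendant '[[[0,0,-0.5,0,0,0,82],[0,0,-1,0,0,0,82],[0,0,-2,0,0,0,82],[0,0,-3,0,0,0,82],[0,0,-3,0,0,0,82]]]'
python3 -m pendant '[[[-2,0,-3,0,0,0,82],[-3,0,-1,0,0,0,82],[-3,0,0,0,0,0,82],[-3,0,0,0,0,0,82],[0,0,0,0,0,0,82]]]'
python3 - <<'E'
from h import *
o=bot.get_obs(); print(o['ee_pos'],o['opening'],o['wrist_force'])
B=np.array([.512,.199]);V=np.array([-U[1],U[0]])
for c in('wrist','side'):
    KP=campose(c,o); im=bot.camera(c)
    cv2.imwrite(f'pics/f_{c}.png',(im if c=='wrist' else im[100:,150:500])[:,:,::-1])
    print(c,'lid',bot.mark_of(c,'lid_edge')[:1])
    for t in('plate','stored_plate'):
      for m in bot.masks_of(c,t)[:5]:
        k=max(cv2.findContours(m['pixels'].astype(np.uint8),0,2)[0],key=cv2.contourArea)[:,0]
        w=np.array([unproj(c,p,.013,KP)[:2] for p in k]).astype(np.float32)
        r=cv2.minAreaRect(w*1000); d=np.array(r[0])/1000-B
        print(c,t,round(m['confidence'],2),np.round(m['extent']),np.round(r[0]),np.round(r[1]),round(r[2],1),'in box',(d@U[:2]).round(3),(d@V).round(3))
E
```

```text
time: 21.48
ee_pos: [0.4594, 0.193, 0.0042]
tcp_rot: [179.8, -0.3, 85.6]
wrist_force: [-0.2, 0.7, 0.2]
opening: 0.0698
time: 21.9
ee_pos: [0.4555, 0.1911, 0.0982]
tcp_rot: [-179.6, 0.0, 85.6]
wrist_force: [0.1, 0.4, 0.3]
opening: 0.0698
time: 22.32
ee_pos: [0.4496, 0.0797, 0.1531]
tcp_rot: [179.6, -0.2, 85.9]
wrist_force: [-1.1, 0.2, -0.4]
opening: 0.0702
[0.44964712 0.07969475 0.15305598] 0.07016437367937148 [-1.11569551  0.22330337 -0.36809125]
wrist lid []
wrist plate 0.84 [273.   0. 356. 108.] [458. 183.] [73. 60.] 85.9 in box -0.02 0.053
wrist stored_plate 0.98 [406.   2. 541.  77.] [576. 184.] [53. 92.] 85.9 in box -0.01 -0.065
side lid [{'uv': [358.6, 316.7], 'confidence': 0.77}]
side plate 0.95 [356. 144. 390. 163.] [ 517. -344.] [70. 90.] 84.2 in box -0.542 -0.043
side plate 0.92 [315. 139. 339. 159.] [ 664. -345.] [94. 62.] 87.9 in box -0.533 -0.19
side plate 0.91 [372. 289. 400. 321.] [461. 195.] [91. 60.] 85.5 in box -0.008 0.051
side plate 0.75 [339. 104. 362. 116.] [ 607. -555.] [94. 61.] 73.6 in box -0.745 -0.147
side stored_plate 0.81 [316. 285. 358. 313.] [579. 193.] [63. 91.] 87.3 in box -0.001 -0.067
```

View pics/f_side.png

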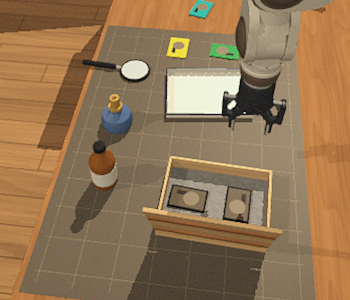

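View pics/f_wrist.png

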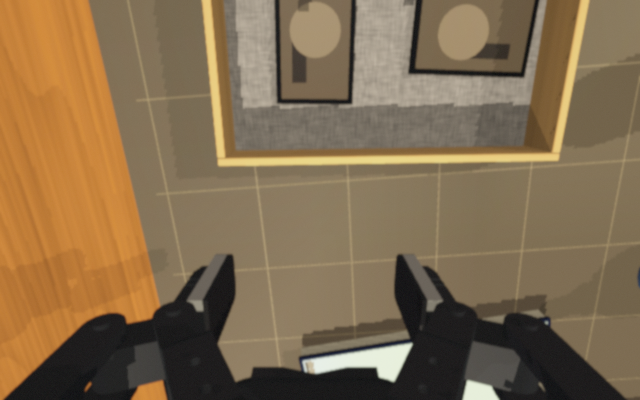

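```bash
python3 -c "
from h import *
print(bot.job_done(), bot.get_obs()['time'])"
```

```text
the job is handed in; nothing more can be done
the job is handed in; nothing more can be done
```

The job is handed in at about 22.5 s of the 61 s. The lid stands open, and the dark plate lies in the empty end of the box, released. No verdict was reported.

**What I did:**
- **Lid:** I pushed it up from under its front edge with the closed fingers until it passed its balance point and fell back onto its stop.
- **Slide:** I dragged the plate about 47 mm off the rim, mostly at 7–9 N. Touching down on it peaked near 32 N, under the 45 N limit.
- **Grip and placing:** I pinched the plate up, set it on the felt at about 12 N and let go. My first pinch was too shallow, so I released it and gripped about 1.5 mm lower before lifting.

**Last checks:**
- **Lid:** its edge is where a fully open lid (about 110°) puts it.
- **Plate:** the side camera puts it at box x −8 mm, y +51 mm, and its long side within 1° of the box's x axis.
- **Stored plate:** it lies where it was, to within the few millimetres I can measure.
- **Bystanders:** the lens, lamp and bottle show in place in the last picture. The arm is clear of everything.

**What disagreed or went less well:**
- **Not parallel:** in every picture after opening, the stored plate's long side runs along the box's y, not x as described. I followed the stated criterion (long side along the box's x), so the two plates look square to each other rather than parallel. The gap is about 40 mm.
- **Finger contact:** the open fingertips met the tray floor beside the plate at about 60 N once and 33 N once while I was finding the grip height. This was not on the glass.
- **Camera agreement:** the wrist and side cameras differed by up to 12 mm in y at the tray, so I used values in between.

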